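# Fit guard sleeves and send the carriage under the probe head

### The job

Draw the analyser's carriage out by its black tab until it is clear of the probe head, put each of the white guard sleeves that stand on the bench flange down on a spigot of its own, pushed fully home against the carriage, and then slide the loaded carriage gently back under the head until it is fully home, and let go. The sleeves are thin and crack easily: grip them lightly (no more than about 40 N), never ram them down, and strike nothing against the head; leave the other things on the bench where they are.

Things in the scene. Friction and masses are not known exactly. Their poses are not given: they have to be found in the camera images.
- carriage (a joint): the analyser's sliding carriage: 0 = fully home under the probe head, grows as it is drawn out along the -y axis of deck (away from the analyser), end stop at 0.18 m. It slides with about 2 N of friction and stays where it is left.
- deck: grey carriage plate, 150 mm (x) by 140 mm (y), that carries four upright steel spigots and the pull tab; origin at the centre of its underside, 7 mm below its upper face (the upper face is 22 mm above the bench). +y points to the analyser, -y is the direction in which it is drawn out.
- tab (a point): centre of the black pull tab at the carriage's outer end: an upright block 14 mm thick (y of deck), 40 mm wide (x), from the stem up to 50 mm above the bench; the point lies 37 mm above the bench. Under it a flat stem joins it to the deck, top 20 mm above the bench. There is 63 mm free between the tab and the deck's edge.
- head: the white probe head that overhangs the carriage: a block 190 mm (x) by 180 mm (y), underside 88 mm and top 138 mm above the bench. Its origin is on the bench below the place where the deck's centre stands when home; its block spans -70 to +110 mm in y and +-95 mm in x. +y points into the analyser (whose body, 320 mm tall, begins 100 mm from the origin in +y).
- spigot0 (a point): foot of a steel spigot, on its axis at the level of the deck's upper face. The spigot is upright, 18 mm in diameter and 40 mm tall, its top 8 mm tapering to 8 mm. Spigots stand 75 mm apart in x and 70 mm in y of deck.
- spigot1 (a point): foot of a steel spigot, on its axis at the level of the deck's upper face. The spigot is upright, 18 mm in diameter and 40 mm tall, its top 8 mm tapering to 8 mm. Spigots stand 75 mm apart in x and 70 mm in y of deck.
- spigot2 (a point): foot of a steel spigot, on its axis at the level of the deck's upper face. The spigot is upright, 18 mm in diameter and 40 mm tall, its top 8 mm tapering to 8 mm. Spigots stand 75 mm apart in x and 70 mm in y of deck.
- spigot3 (a point): foot of a steel spigot, on its axis at the level of the deck's upper face. The spigot is upright, 18 mm in diameter and 40 mm tall, its top 8 mm tapering to 8 mm. Spigots stand 75 mm apart in x and 70 mm in y of deck.
- sleeve0: white rigid plastic guard sleeve, a thin-walled open tube standing upright, 52 mm tall, outside diameter 28 mm, bore 21 mm, with a round foot flange 40 mm in diameter and 5 mm thick at its lower end; 30 to 40 g. Origin at the centre of its underside, z up along its axis. May be absent.
- sleeve1: white rigid plastic guard sleeve, a thin-walled open tube standing upright, 52 mm tall, outside diameter 28 mm, bore 21 mm, with a round foot flange 40 mm in diameter and 5 mm thick at its lower end; 30 to 40 g. Origin at the centre of its underside, z up along its axis. May be absent.
- sleeve2: white rigid plastic guard sleeve, a thin-walled open tube standing upright, 52 mm tall, outside diameter 28 mm, bore 21 mm, with a round foot flange 40 mm in diameter and 5 mm thick at its lower end; 30 to 40 g. Origin at the centre of its underside, z up along its axis. May be absent.
- sleeve3: white rigid plastic guard sleeve, a thin-walled open tube standing upright, 52 mm tall, outside diameter 28 mm, bore 21 mm, with a round foot flange 40 mm in diameter and 5 mm thick at its lower end; 30 to 40 g. Origin at the centre of its underside, z up along its axis. May be absent.
- vial: small amber capped vial, 30 mm across, 55 mm tall, among the sleeves; not part of the job, to be left where it is. Origin at the centre of its underside.
- flask: amber capped bottle, 70 mm across, 150 mm tall; not part of the job, to be left where it is. Origin at the centre of its underside.
- beaker: glass beaker, 66 mm across, 85 mm tall; not part of the job, to be left where it is. Origin at the centre of its underside.
- dish: clear covered dish, 80 mm across, 14 mm tall; not part of the job, to be left where it is. Origin at the centre of its underside.
- carton: pale cardboard carton 120 by 220 by 70 mm; not part of the job, to be left where it is. Origin at the centre of its underside.
- pen: blue pen, 130 mm long; not part of the job, to be left where it is. Origin at the centre of its underside.
- jar: white jar with blue cap, 48 mm across, 60 mm tall; not part of the job, to be left where it is. Origin at the centre of its underside.

How it is judged:
By the outcome, as a careful person would: the job done as asked, in the order asked, and still so for the second after the job is handed in, with the robot touching nothing.
Of sleeve0, sleeve1, sleeve2, sleeve3 only 3 to 4 are there at a start; the rules pass over those that are not, and their reading is None.
At some moment in a run one of sleeve0, sleeve1, sleeve2, sleeve3 may be knocked a few centimetres aside while the robot is not near it.
It also fails if it takes over 208 s, if anything falls off the work surface, if the arm or the gripper's body presses on something with over 40 N, if the wrist force passes 120 N, or if a joint passes its speed limit or range.

### The arm

A 7-joint arm with a two-finger parallel gripper is mounted at the origin on the work surface. World frame = base frame: x ahead of the robot, y to its left, z up, the work surface at z = 0. Lengths are in m, angles in rad, forces in N, time in s.
With the tool pointing down it reaches from about 0.4 to 0.85 m from the base axis. Payload 10.4 kg.
Tool frame: the origin (TCP) lies midway between the tips of the shut fingers; the grasp point (between the pads) lies 19 mm behind it; z points along the fingers, y is the line along which they close (so a half turn about z gives the same grasp; the last joint's range is limited). The gripper opens to 87 mm and grips with 3 to 60 N. Pads are 19 mm wide; open, the fingers measure 117 mm over their backs; the gripper's body (75 mm by 190 mm) begins 51 mm behind the grasp point.
Start: joints at [1.261, 0.332, -0.065, 1.46, 0.022, 1.35, -0.088], TCP at [0.177, -0.599, 0.223] pointing down, gripper open.
Joint ranges: [-2.6, 2.6], [-0.5, 2.12], [-1.47, 1.34], [0.16, 2.42], [-1.27, 4.41], [0.06, 2.06], [-2.6, 2.6]. Speed limits (rad/s): [2.22, 2.22, 2.79, 2.79, 3.14, 3.14, 3.14].

### API

Orientations are given as [roll, pitch, yaw] about the fixed x, y, z axes, in that order (R = Rz(yaw) Ry(pitch) Rx(roll)).
In Python, from bench import env gives the robot as it stands.
- The arm moves only by the shell command python3 -m crank 'ROWS' [FORCE]. ROWS is JSON, a list of rows, each an object with "dp": the shift along the tool's x, y, z in units of 40 mm (1.0 is 40 mm), a list of three; "twist": the turn about the tool's z in units of 5 degrees (1.0 is 5 degrees); "hand": the finger opening in mm, from 0 to 87. In form: [{"dp": [dx, dy, dz], "twist": twist, "hand": hand}, ...]. A call has 1 to 12 rows; each row is the pose to reach, as a shift and turn from the pose commanded when the call began, along the tool's axes at that moment; what a row does not reach only later rows make up. A row lasts 1/10 s, in which the tool goes at most 50 mm and 8.59 degrees, less where a joint would pass 70% of its speed; a pose out of reach is approached as far as the arm can. A call with a gripper value outside its range is refused whole. The fingers move at their own pace and stop on an object; FORCE is the grip in N (left out, the last holds). Time passes only in rows, so rows that repeat a pose let the fingers close. It gives the time, the measured TCP pose, the force, the opening and the grip force at its end, in the units of the state.
- env.get_obs(): the state, without advancing time (a new reading comes with each control period).
- env.snapshot(name): name is "scene" or "top" or "wrist"; returns the picture (400x640x3 uint8, red, green, blue); there is no depth.
- env.camera_params(name): a dict with "fx", "fy", "cx", "cy" (pixels), "origin" and "orientation" of the camera in the world; the wrist camera has in their place "tool_from_camera" (4x4, takes a point from camera to tool coordinates, whose origin is the TCP and whose axes are the flange's). Camera axes: x right, y up, looking along -z (the intrinsics and any distortion apply to the point x, -y, -z); pixel columns grow to the right and rows downward; lengths in m; the calibration is good to about 2 mm. A picture is of the moment at which its call begins: read the wrist's pose just before it. camera_params takes no time and is no camera call.
- env.finish_job(): hands the job in; it is judged then, once.
Trained networks look in the newest picture that a camera, given by its name, has taken for a name from the list of things; names that differ only in an ending like _2 or _b are one class to them, and where a whole thing is asked for, a point or a joint stands for the part that bears it (a point fixed in the world has none). Each returns a list of dicts, best first, with "confidence" (0 to 1); they miss things now and then, are a little off and sometimes report something else, mostly with a low value. They report only what shows in the picture. A call takes as long as a camera call.
- env.search_frame(camera, target): "position" ([column, row] in pixels, amid what is visible of it).
The state is a dict: "clock": time; "q": joint angles; "joint_velocities": joint speeds; "joint_torque": joint torques, N m; "tcp_pos": TCP position; "tcp_rot": TCP orientation; "contact_force": force on the tool from outside, world axes, zero at the start; "torque": the same for the moment, N m; "gripper_width": finger opening in m; "grasp_force": force on a finger pad.
Only numpy, scipy, OpenCV 4.12 (cv2) and the standard library are available. Lean on these libraries where they do the work, as an engineer would, in place of code of your own. Each camera call takes 0.05 s, during which the arm holds its last target. There are 200 camera calls.

## Working session

There is one attempt and no reset: what is moved stays moved. The work goes in short steps, Python scripts to look and compute and a shell command to move; the robot and the scene stay as the last step left them, time stands still between calls to the robot, and variables do not carry over. Pictures are saved under pics/ and viewed, at most 14 in all, crops included, and the job is handed in when it is done.

```bash
ls; mkdir -p pics; python3 - <<'E'
from bench import env
import cv2,json
o=env.get_obs();print({k:(v if not hasattr(v,'tolist') else v.tolist()) for k,v in o.items()})
for n in("scene","top","wrist"):
    im=env.snapshot(n);cv2.imwrite(f"pics/{n}0.png",im[:,:,::-1]);print(n,env.camera_params(n))
E
```

```text
pics
{'clock': 0.0, 'q': [1.2614121804340594, 0.33288906329224216, -0.06470123227642963, 1.4609393500585868, 0.02158616088970267, 1.349861058882515, -0.08850092986125496], 'joint_velocities': [-0.00018003716429659193, 0.0004047607299427509, -0.0006593685220166592, -0.000497003991809678, 0.00039173305165335576, 0.0005482230445121145, -2.004309299488856e-05], 'joint_torque': [0.0009148262324742973, -62.325217723846436, 0.025225805584341288, -38.99000287055969, -0.061126118525862694, 0.039721940411254764, 8.935552159528015e-05], 'tcp_pos': [0.17668779397611245, -0.5991142121581031, 0.22174412508380742], 'tcp_rot': [-3.140191526583222, 4.9213337214082387e-05, 0.28680231990622773], 'contact_force': [0.6434475748994795, -0.1740303281685394, 0.1599977890305239], 'torque': [-0.03871137304214952, 0.03432823070630749, 0.023009711701672462], 'grasp_force': 0.0, 'gripper_width': 0.08721318599595292}
scene {'fx': 406.4547345853539, 'fy': 406.4547345853539, 'cx': 317.8312824850063, 'cy': 194.13624268936096, 'origin': array([ 0.17587359, -0.39711692,  0.93525479]), 'orientation': array([ 0.54559923,  0.0014347 , -0.82243799])}
top {'fx': 410.32125019742364, 'fy': 410.32125019742364, 'cx': 321.3707080729051, 'cy': 198.72815437957144, 'origin': array([ 0.41509551, -0.04847317,  0.90114524]), 'orientation': array([ 0.17395998, -0.00697576, -1.55089489])}
wrist {'fx': 311.30604890920955, 'fy': 311.30604890920955, 'cx': 318.8300941117264, 'cy': 205.15517711636195, 'tool_from_camera': array([[ 1.10019890e-03,  9.56769736e-01,  2.90844393e-01,
         7.92066526e-02],
       [ 9.99999390e-01, -1.07966767e-03, -2.31068171e-04,
        -8.09355320e-05],
       [ 9.29362544e-05,  2.90844470e-01, -9.56770341e-01,
        -1.60659604e-01],
       [ 0.00000000e+00,  0.00000000e+00,  0.00000000e+00,
         1.00000000e+00]])}
```

View pics/scene0.png

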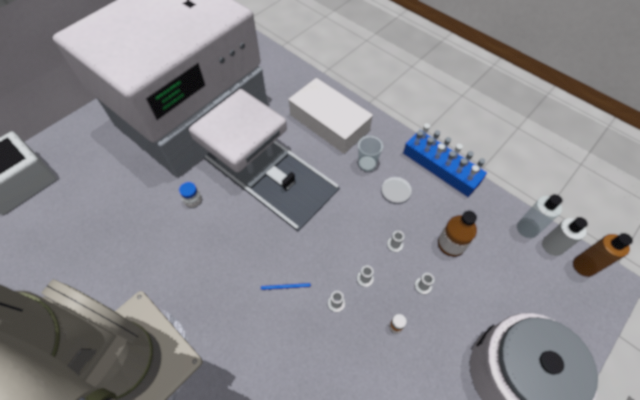

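View pics/top0.png

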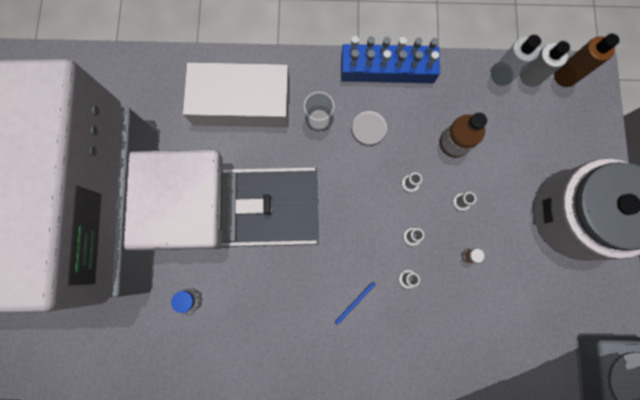

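The scene shows the analyser at left with the tab at about (285,180) in scene and (267,205) in top. In top there are four sleeves at (412,182), (465,200), (414,236) and (410,279), with the vial at (474,256).

```bash
cat > h.py <<'E'
from bench import env
import numpy as np, cv2
from scipy.spatial.transform import Rotation as R
def cam(n,o=None):
    p=env.camera_params(n)
    if n=="wrist":
        o=o or env.get_obs(); T=np.array(p["tool_from_camera"]); W=R.from_euler("xyz",o["tcp_rot"]).as_matrix()
        return p,W@T[:3,:3],W@T[:3,3]+np.array(o["tcp_pos"])
    return p,R.from_euler("xyz",p["orientation"]).as_matrix(),np.array(p["origin"])
def ray(c,px,z):
    p,M,t=c; d=M@np.array([(px[0]-p["cx"])/p["fx"],-(px[1]-p["cy"])/p["fy"],-1])
    return t+d*(z-t[2])/d[2]
def proj(c,X):
    p,M,t=c; v=M.T@(np.array(X)-t); return np.array([p["cx"]-p["fx"]*v[0]/v[2],p["cy"]+p["fy"]*v[1]/v[2]])
def rel(X,yaw=None,down=0.):  # units of dp to take TCP to X (tool down)
    o=env.get_obs(); W=R.from_euler("xyz",o["tcp_rot"]).as_matrix()
    return (W.T@(np.array(X)-o["tcp_pos"])/0.04).round(3)
def snap(n,f=None):
    o=env.get_obs(); im=env.snapshot(n)
    if f: cv2.imwrite(f"pics/{f}.png",im[:,:,::-1])
    return im,cam(n,o)
E
python3 - <<'E'
from h import *
np.set_printoptions(precision=4,suppress=True)
for n in("top","scene"):
    im,c=snap(n)
    for t,z in(("sleeve0",.026),("vial",.028),("tab",.037),("spigot0",.022),("head",.138),("jar",.03),("pen",0.005),("beaker",.04),("dish",.01)):
        for d in env.search_frame(n,t)[:5]:
            print(n,t,np.round(d["position"],1),round(d["confidence"],2),ray(c,d["position"],z)[:2])
c=cam("top")
for p in[(128,151),(219,151),(221,247),(127,247)]: print("head corner",ray(c,p,.138))
for p in[(220,169),(318,169),(318,243),(220,245)]: print("rail",ray(c,p,.0))
E
python3 -c "
import cv2
i=cv2.imread('pics/top0.png');cv2.imwrite('pics/c1.png',cv2.resize(i[140:300,100:340],None,fx=3.3,fy=3.3,interpolation=2))"
```

```text
top sleeve0 [411.7 232.9] 0.84 [ 0.4989 -0.246 ]
top sleeve0 [412.8 181.5] 0.69 [ 0.6114 -0.2505]
top sleeve0 [234.7 205.6] 0.68 [0.55  0.135]
top sleeve0 [467.4 198.3] 0.63 [ 0.5766 -0.3685]
top sleeve0 [406.8 278.2] 0.59 [ 0.4036 -0.234 ]
top vial [408.4 278.4] 0.62 [ 0.4033 -0.2369]
top vial [472.5 250.8] 0.57 [ 0.4634 -0.3739]
top vial [234.1 206.3] 0.25 [0.5481 0.1358]
top tab [230.4 207.5] 0.97 [0.544  0.1416]
top spigot0 [232.6 206.3] 0.72 [0.549  0.1403]
top head [174.1 201.4] 0.83 [0.5383 0.2258]
top head [415.8 235.9] 0.58 [ 0.4828 -0.2283]
top jar [187.6 301.3] 0.92 [0.3479 0.2198]
top jar [235.2 206.3] 0.48 [0.5479 0.133 ]
top pen [354.1 300.7] 0.54 [ 0.3541 -0.1255]
top pen [466.6 198.9] 0.45 [ 0.5791 -0.3744]
top pen [319.7 106.7] 0.41 [ 0.7883 -0.0434]
top pen [233.2 207.5] 0.34 [0.5489 0.1425]
top beaker [317.9 109. ] 0.74 [ 0.7682 -0.0398]
top beaker [234.1 207.4] 0.39 [0.544  0.1331]
top dish [372.2 128.4] 0.88 [ 0.7367 -0.164 ]
scene sleeve0 [396.  243.1] 0.8 [ 0.6067 -0.2554]
scene sleeve0 [423.4 285.1] 0.6 [ 0.5652 -0.3656]
scene sleeve0 [339.5 301.8] 0.59 [ 0.4046 -0.2496]
scene sleeve0 [363.6 275.7] 0.55 [ 0.489  -0.2503]
scene vial [398.6 323. ] 0.62 [ 0.457  -0.3756]
scene tab [267.4 168.2] 0.75 [0.5422 0.1299]
scene tab [369.2 153.8] 0.16 [ 0.7658 -0.0404]
scene spigot0 [263.8 170. ] 0.59 [0.5375 0.1416]
scene head [241.5 130.3] 0.85 [0.537 0.204]
scene jar [396.7 242.6] 0.36 [ 0.607  -0.2564]
scene pen [283.7 287.3] 0.7 [ 0.3465 -0.1274]
scene beaker [367.4 154.3] 0.72 [ 0.7591 -0.0391]
scene beaker [265. 170.] 0.36 [0.5326 0.1286]
scene beaker [266.5 170.4] 0.22 [0.5344 0.1247]
scene dish [399.2 191.3] 0.76 [ 0.741  -0.1675]
head corner [0.6345 0.3222 0.138 ]
head corner [0.6384 0.1477 0.138 ]
head corner [0.4549 0.1324 0.138 ]
head corner [0.4514 0.3054 0.138 ]
rail [0.6368 0.1783 0.    ]
rail [ 0.6416 -0.0426  0.    ]
rail [ 0.4751 -0.0462  0.    ]
rail [0.4664 0.1676 0.    ]
```

View pics/c1.png

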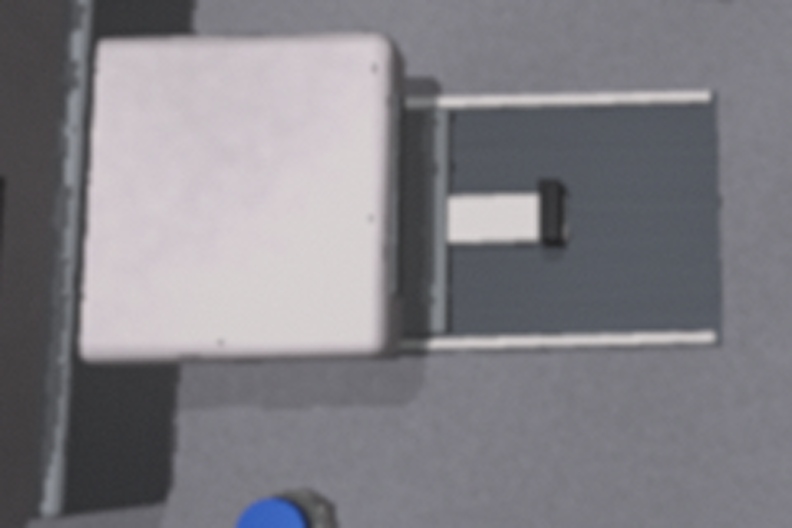

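Crop: the head covers the deck, the tab's centre is at about (553,212), i.e. top (267.6,204.2), and the rails run nearly along world y. I'll grip the tab with the fingers closing across x, so the gripper body clears the head.

```bash
python3 - <<'E'
from h import *
np.set_printoptions(precision=4,suppress=True)
t=ray(cam("top"),(267.6,204.2),.05);print(t, ray(cam("scene"),(287,177),.05))
print(rel([t[0],t[1]-.03,.25]))
E
```

```text
[0.5507 0.0612 0.05  ] [0.5524 0.0643 0.05  ]
[ 13.426 -12.478  -0.687]
```

```bash
python3 -m crank '[{"dp":[13.4,-12.5,-0.7],"twist":21,"hand":87},{"dp":[13.4,-12.5,-0.7],"twist":21,"hand":87},{"dp":[13.4,-12.5,-0.7],"twist":21,"hand":87},{"dp":[13.4,-12.5,-0.7],"twist":21,"hand":87},{"dp":[13.4,-12.5,-0.7],"twist":21,"hand":87},{"dp":[13.4,-12.5,-0.7],"twist":21,"hand":87},{"dp":[13.4,-12.5,-0.7],"twist":21,"hand":87},{"dp":[13.4,-12.5,-0.7],"twist":21,"hand":87}]' 
python3 - <<'E'
from h import *
o=env.get_obs();print(np.round(o["q"],2),o["tcp_rot"],o["tcp_pos"]);print(rel([.5507,.031,.25]))
E
```

```text
clock: 1.95
tcp_pos: [0.368, -0.2774, 0.2373]
tcp_rot: [-3.141, -0.001, -0.836]
contact_force: [1.0, -0.1, 0.4]
gripper_width: 0.0869
grasp_force: 0.0
[ 0.85 -0.03 -0.29  1.84 -0.01  1.33 -1.85] [-3.14122762e+00 -1.01806351e-03 -8.36275083e-01] [ 0.36795089 -0.27735859  0.23729343]
[-2.659 -8.558 -0.317]
```

```bash
R='{"dp":[-2.7,-8.6,-0.3],"twist":-27.9,"hand":87}'; python3 -m crank '[{"dp":[-2.7,-8.6,-0.3],"twist":-27.9,"hand":87},{"dp":[-2.7,-8.6,-0.3],"twist":-27.9,"hand":87},{"dp":[-2.7,-8.6,-0.3],"twist":-27.9,"hand":87},{"dp":[-2.7,-8.6,-0.3],"twist":-27.9,"hand":87},{"dp":[-2.7,-8.6,-0.3],"twist":-27.9,"hand":87},{"dp":[-2.7,-8.6,-0.3],"twist":-27.9,"hand":87},{"dp":[-2.7,-8.6,-0.3],"twist":-27.9,"hand":87},{"dp":[-2.7,-8.6,-0.3],"twist":-27.9,"hand":87},{"dp":[-2.7,-8.6,-0.3],"twist":-27.9,"hand":87},{"dp":[-2.7,-8.6,-0.3],"twist":-27.9,"hand":87},{"dp":[-2.7,-8.6,-0.3],"twist":-27.9,"hand":87},{"dp":[-2.7,-8.6,-0.3],"twist":-27.9,"hand":87}]' 
python3 - <<'E'
from h import *
o=env.get_obs();print(np.round(o["q"],2),o["tcp_rot"],o["tcp_pos"]);print(rel([.5507,.031,.25]))
E
```

```text
clock: 3.15
tcp_pos: [0.5485, 0.0326, 0.2491]
tcp_rot: [3.141, -0.0, 0.975]
contact_force: [-0.7, -0.6, 0.0]
gripper_width: 0.0871
grasp_force: 0.0
[ 0.5   0.22 -0.74  1.59  0.15  1.38 -0.85] [ 3.14125185e+00 -3.93302994e-04  9.75168937e-01] [0.54852243 0.03258353 0.24909691]
[-0.002  0.067 -0.023]
```

```bash
python3 -m crank '[{"dp":[0,0,0],"twist":-7.2,"hand":80},{"dp":[0,0,0],"twist":-7.2,"hand":80},{"dp":[0,0,0],"twist":-7.2,"hand":80},{"dp":[0,0,0],"twist":-7.2,"hand":80},{"dp":[0,0,0],"twist":-7.2,"hand":80},{"dp":[0,0,0],"twist":-7.2,"hand":80},{"dp":[0,0,0],"twist":-7.2,"hand":80}]' 
python3 - <<'E'
from h import *
snap("wrist","w1")
E
```

```text
clock: 3.85
tcp_pos: [0.5485, 0.0325, 0.2491]
tcp_rot: [3.141, -0.0, 1.594]
contact_force: [-0.6, -0.2, -0.5]
gripper_width: 0.0805
grasp_force: 0.0
```

View pics/w1.png

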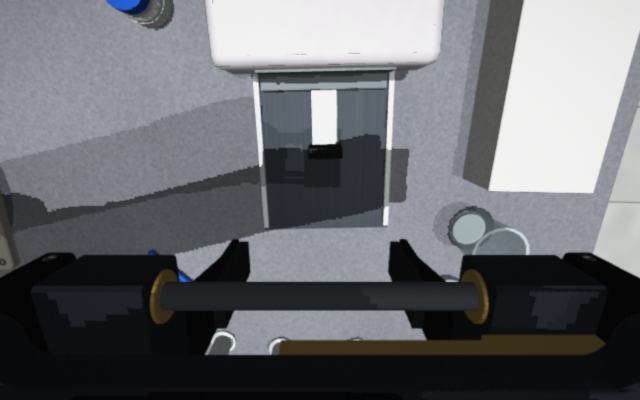

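The wrist view shows the tab's top at about (325,150), the deck's front edge at row 90, and the rails from (257,75) to (266,227) and from (391,72) to (386,226).

```bash
python3 - <<'E'
from h import *
np.set_printoptions(precision=4,suppress=True)
c=cam("wrist")
t=ray(c,(325.5,150),.05);print("tab",t,ray(c,(309,149),.05),ray(c,(343,149),.05))
a=[ray(c,p,.005) for p in((257,75),(266,227),(391,72),(386,226))];print(a)
print("deck edge",ray(c,(262,91),.022),ray(c,(388,88),.022))
print("head",ray(c,(217,66),.1),ray(c,(435,64),.1))
E
```

```text
tab [0.5546 0.0694 0.05  ] [0.5356 0.0701 0.05  ] [0.5746 0.071  0.05  ]
[array([0.4704, 0.1516, 0.005 ]), array([ 0.4764, -0.044 ,  0.005 ]), array([0.6316, 0.159 , 0.005 ]), array([ 0.6429, -0.0384,  0.005 ])]
deck edge [0.4788 0.1327 0.022 ] [0.626  0.1397 0.022 ]
head [0.4517 0.1492 0.1   ] [0.651  0.1558 0.1   ]
```

```bash
python3 - <<'E'
from h import *
print(rel([.555,.068,.024]))
E
```

```text
[0.881 0.181 5.627]
```

```bash
python3 -m crank '[{"dp":[0.88,0.18,1],"twist":-0.25,"hand":80},{"dp":[0.88,0.18,2],"twist":-0.25,"hand":80},{"dp":[0.88,0.18,3],"twist":-0.25,"hand":80},{"dp":[0.88,0.18,4],"twist":-0.25,"hand":80},{"dp":[0.88,0.18,4.6],"twist":-0.25,"hand":80},{"dp":[0.88,0.18,5.0],"twist":-0.25,"hand":80},{"dp":[0.88,0.18,5.4],"twist":-0.25,"hand":80},{"dp":[0.88,0.18,5.6],"twist":-0.25,"hand":80},{"dp":[0.88,0.18,5.6],"twist":-0.25,"hand":80}]' && python3 -m crank '[{"dp":[0,0,0],"twist":0,"hand":30},{"dp":[0,0,0],"twist":0,"hand":30},{"dp":[0,0,0],"twist":0,"hand":30},{"dp":[0,0,0],"twist":0,"hand":30},{"dp":[0,0,0],"twist":0,"hand":30},{"dp":[0,0,0],"twist":0,"hand":30},{"dp":[0,0,0],"twist":0,"hand":30},{"dp":[0,0,0],"twist":0,"hand":30}]' 25
```

```text
clock: 4.8
tcp_pos: [0.5547, 0.068, 0.0246]
tcp_rot: [-3.141, -0.0, 1.619]
contact_force: [-0.2, -0.5, 0.2]
gripper_width: 0.0801
grasp_force: 0.0
clock: 5.6
tcp_pos: [0.5548, 0.068, 0.0252]
tcp_rot: [3.141, -0.0, 1.619]
contact_force: [-1.1, -0.7, 2.9]
gripper_width: 0.0396
grasp_force: 25.0
```

```bash
python3 -m crank '[{"dp":[-0.2,0,0],"twist":0,"hand":30},{"dp":[-0.5,0,0],"twist":0,"hand":30},{"dp":[-0.9,0,0],"twist":0,"hand":30},{"dp":[-1.3,0,0],"twist":0,"hand":30},{"dp":[-1.8,0,0],"twist":0,"hand":30},{"dp":[-2.3,0,0],"twist":0,"hand":30},{"dp":[-2.8,0,0],"twist":0,"hand":30},{"dp":[-3.3,0,0],"twist":0,"hand":30},{"dp":[-3.7,0,0],"twist":0,"hand":30},{"dp":[-4.0,0,0],"twist":0,"hand":30},{"dp":[-4.2,0,0],"twist":0,"hand":30},{"dp":[-4.3,0,0],"twist":0,"hand":30}]' 25; python3 -m crank '[{"dp":[-0.05,0,0],"twist":0,"hand":30},{"dp":[-0.1,0,0],"twist":0,"hand":30},{"dp":[-0.15,0,0],"twist":0,"hand":30},{"dp":[-0.18,0,0],"twist":0,"hand":30},{"dp":[-0.18,0,0],"twist":0,"hand":30}]'
```

```text
clock: 6.8
tcp_pos: [0.5623, -0.1011, 0.0251]
tcp_rot: [-3.14, -0.005, 1.62]
contact_force: [-7.6, 23.0, 9.1]
gripper_width: 0.0397
grasp_force: 25.1
clock: 7.3
tcp_pos: [0.5623, -0.1015, 0.025]
tcp_rot: [-3.14, -0.011, 1.626]
contact_force: [-9.4, 31.0, 10.8]
gripper_width: 0.0403
grasp_force: 25.1
```

```bash
python3 -m crank '[{"dp":[0.1,0,0],"twist":0,"hand":30},{"dp":[0.18,0,0],"twist":0,"hand":30},{"dp":[0.18,0,0],"twist":0,"hand":80},{"dp":[0.18,0,0],"twist":0,"hand":80},{"dp":[0.18,0,0],"twist":0,"hand":80},{"dp":[0.18,0,-0.3],"twist":0,"hand":80},{"dp":[0.18,0,-1],"twist":0,"hand":80},{"dp":[-0.2,0,-2],"twist":0,"hand":80},{"dp":[-0.6,0,-3],"twist":0,"hand":80},{"dp":[-0.6,0,-4],"twist":0,"hand":80},{"dp":[-0.6,0,-5],"twist":0,"hand":80},{"dp":[-0.6,0,-5],"twist":0,"hand":80}]'
python3 - <<'E'
from h import *
im,c=snap("wrist","w2"); snap("top","t2")
print(env.get_obs()["tcp_pos"])
for t in("spigot0","sleeve0","tab"):
  for d in env.search_frame("wrist",t): print(t,np.round(d["position"],1),round(d["confidence"],2))
E
```

```text
clock: 8.5
tcp_pos: [0.5671, -0.1353, 0.2318]
tcp_rot: [3.132, 0.003, 1.619]
contact_force: [0.1, 0.0, 0.2]
gripper_width: 0.0804
grasp_force: 0.0
[ 0.56496534 -0.13532697  0.22641644]
spigot0 [314.5  48.3] 0.94
spigot0 [448.8 196.1] 0.32
spigot0 [229.5 339.8] 0.3
sleeve0 [261.  259.7] 0.9
sleeve0 [319.2 327. ] 0.81
sleeve0 [349.5 260.8] 0.68
sleeve0 [188.4 251.1] 0.62
tab [314.3  52.5] 0.73
```

View pics/w2.png

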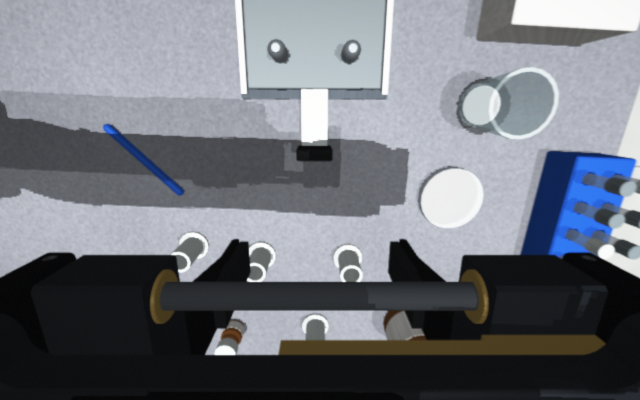

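The wrist view shows the front spigots at (278,48) and (351,48), the tab at (315,153), and sleeves at about (190,250), (260,260), (349,262) and (315,327). I'll move up for an all-spigot view, then take a sleeve view.

```bash
python3 -m crank '[{"dp":[0.8,0,-0.5],"twist":0,"hand":80},{"dp":[1.6,0,-0.5],"twist":0,"hand":80},{"dp":[1.6,0,-0.5],"twist":0,"hand":80},{"dp":[1.6,0,-0.5],"twist":0,"hand":80},{"dp":[1.6,0,-0.5],"twist":0,"hand":80}]'
python3 - <<'E'
from h import *
import pickle
o=env.get_obs();im,c=snap("wrist","w3");pickle.dump(c,open("w3.pkl","wb"));print(o["tcp_pos"],o["tcp_rot"])
E
python3 -m crank '[{"dp":[-1,0,0],"twist":0,"hand":60},{"dp":[-2,0,0],"twist":0,"hand":60},{"dp":[-3,0,0],"twist":0,"hand":60},{"dp":[-4,0,0],"twist":0,"hand":60},{"dp":[-4.2,0.8,0],"twist":0,"hand":60},{"dp":[-4.2,0.8,0],"twist":0,"hand":60},{"dp":[-4.2,0.8,0],"twist":0,"hand":60},{"dp":[-4.2,0.8,0],"twist":0,"hand":60}]'
python3 - <<'E'
from h import *
import pickle
o=env.get_obs();im,c=snap("wrist","w4");pickle.dump(c,open("w4.pkl","wb"));print(o["tcp_pos"],o["tcp_rot"])
a=cv2.imread("pics/w3.png")[0:240,180:460];b=im[0:400,120:520,::-1]
cv2.imwrite("pics/v3.png",cv2.resize(a,None,fx=2.5,fy=2.5,interpolation=2))
cv2.imwrite("pics/v4.png",cv2.resize(b,None,fx=1.5,fy=1.5,interpolation=2))
E
```

```text
clock: 9.25
tcp_pos: [0.5611, -0.0723, 0.2441]
tcp_rot: [-3.14, -0.0, 1.618]
contact_force: [0.4, -0.7, 0.5]
gripper_width: 0.08
grasp_force: 0.0
[ 0.5611214  -0.07226875  0.24412262] [-3.14049085e+00 -1.40862654e-04  1.61793335e+00]
clock: 10.1
tcp_pos: [0.6012, -0.2371, 0.2449]
tcp_rot: [3.142, -0.0, 1.619]
contact_force: [0.5, 0.0, -0.6]
gripper_width: 0.06
grasp_force: 0.0
[ 0.60115055 -0.237128    0.24494437] [ 3.14154964e+00 -2.86080416e-04  1.61944972e+00]
```

View pics/v3.png

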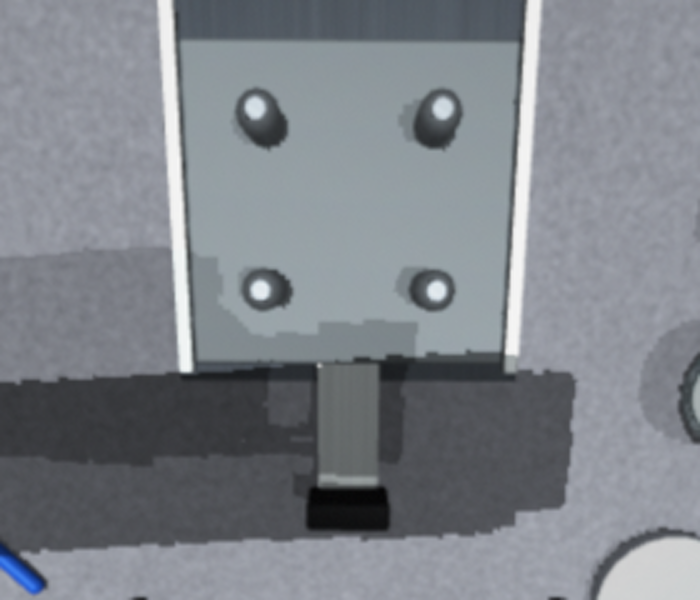

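View pics/v4.png

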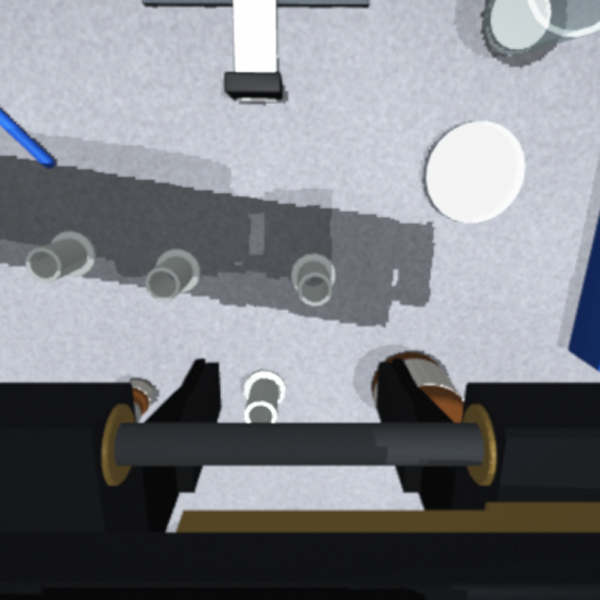

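Spigot tops in the full image are at (282,42.8), (356.8,42.8), (284.4,116) and (354.4,116). Sleeve top rings are at (149.3,175.3), (228.7,188.7), (329.3,192.7) and (294.7,275.3).

```bash
python3 - <<'E'
from h import *
import pickle
np.set_printoptions(precision=4,suppress=True)
c=pickle.load(open("w3.pkl","rb"));P=np.array([ray(c,p,.062)[:2] for p in((282,42.8),(356.8,42.8),(284.4,116),(354.4,116))])
m=P.mean(0);L=np.array([[-37.5,35],[37.5,35],[-37.5,-35],[37.5,-35]])/1e3
H=(P-m).T@L;a=np.arctan2(H[1,0]-H[0,1],H[0,0]+H[1,1]);Rm=np.array([[np.cos(a),-np.sin(a)],[np.sin(a),np.cos(a)]])
print(P,"yaw",a,"centre",m,"fit",m+L@Rm.T);print("resid",P-m-L@Rm.T)
c=pickle.load(open("w4.pkl","rb"))
for p,q in(((149.3,175.3),(171,169)),((228.7,188.7),(237,182)),((329.3,192.7),(329,184)),((294.7,275.3),(296,260))): print("sl",ray(c,p,.052)[:2],ray(c,q,.005)[:2])
c=cam("top")
for p,q in(((415.5,178.5),(411,184)),((469.5,198),(463,202)),((417,234),(412.5,238)),((412,279),(408.5,280))): print("top",ray(c,p,.052)[:2],ray(c,q,.005)[:2])
E
```

```text
[[0.5166 0.0701]
 [0.5909 0.0737]
 [0.5201 0.0003]
 [0.5942 0.0039]] yaw 0.04845086122033238 centre [0.5555 0.037 ] fit [[0.5163 0.0701]
 [0.5912 0.0738]
 [0.5197 0.0002]
 [0.5946 0.0039]]
resid [[ 0.0003 -0.    ]
 [-0.0004 -0.0001]
 [ 0.0005  0.0001]
 [-0.0004  0.    ]]
sl [ 0.4047 -0.2384] [ 0.4083 -0.2394]
sl [ 0.4956 -0.2498] [ 0.4934 -0.2524]
sl [ 0.6133 -0.2487] [ 0.6144 -0.2491]
sl [ 0.5757 -0.3594] [ 0.5741 -0.3618]
top [ 0.6122 -0.2504] [ 0.6103 -0.2512]
top [ 0.5726 -0.3635] [ 0.5719 -0.3661]
top [ 0.4944 -0.2511] [ 0.4898 -0.2523]
top [ 0.4025 -0.2391] [ 0.3996 -0.2421]
```

```bash
python3 -m crank '[{"dp":[-0.31,0.29,1],"twist":0,"hand":60},{"dp":[-0.31,0.29,2],"twist":0,"hand":60},{"dp":[-0.31,0.29,3],"twist":0,"hand":60},{"dp":[-0.31,0.29,3.8],"twist":0,"hand":60},{"dp":[-0.31,0.29,3.8],"twist":0,"hand":60},{"dp":[-0.31,0.29,3.8],"twist":0,"hand":60}]'
python3 - <<'E'
from h import *
im,c=snap("wrist","w5");cv2.imwrite("pics/v5.png",cv2.resize(im[150:330,210:430,::-1],None,fx=3,fy=3,interpolation=2))
o=env.get_obs();print(o["tcp_pos"],"ring px if at TCP axis",proj(c,[*o["tcp_pos"][:2],.052]),proj(c,[.6135,-.249,.052]))
E
```

```text
clock: 10.75
tcp_pos: [0.6139, -0.2491, 0.0944]
tcp_rot: [3.141, 0.0, 1.619]
contact_force: [0.2, 0.4, 0.8]
gripper_width: 0.0603
grasp_force: 0.0
[ 0.61473998 -0.249302    0.09548146] ring px if at TCP axis [321.1404289  230.48703752] [319.39033901 230.00291778]
```

View pics/v5.png

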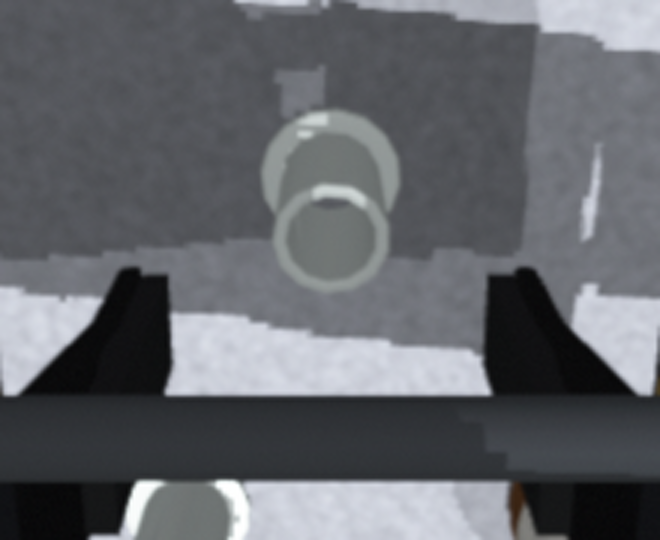

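The sleeve ring is centred at (320.3,229.3) between the fingers, within 1 px of the prediction, so I'll grasp it.

```bash
python3 -m crank '[{"dp":[0.02,0,0.6],"twist":0,"hand":60},{"dp":[0.02,0,1.2],"twist":0,"hand":60},{"dp":[0.02,0,1.6],"twist":0,"hand":60},{"dp":[0.02,0,1.95],"twist":0,"hand":60},{"dp":[0.02,0,1.95],"twist":0,"hand":60},{"dp":[0.02,0,1.95],"twist":0,"hand":20},{"dp":[0.02,0,1.95],"twist":0,"hand":20},{"dp":[0.02,0,1.95],"twist":0,"hand":20},{"dp":[0.02,0,1.95],"twist":0,"hand":20},{"dp":[0.02,0,1.95],"twist":0,"hand":20},{"dp":[0.02,0,1.95],"twist":0,"hand":20},{"dp":[0.02,0,1.95],"twist":0,"hand":20}]' 15
python3 - <<'E'
from h import *
print(rel([.5912,.0738,.13]),rel([.5912,.0738,.091]))
E
```

```text
clock: 12.0
tcp_pos: [0.614, -0.2484, 0.0154]
tcp_rot: [3.141, 0.0, 1.619]
contact_force: [-1.1, -0.0, 2.6]
gripper_width: 0.0271
grasp_force: 15.0
[ 8.074 -0.178 -2.866] [ 8.074 -0.179 -1.891]
```

```bash
python3 -m crank '[{"dp":[0,0,-0.7],"twist":0,"hand":20},{"dp":[0,0,-1.6],"twist":0,"hand":20},{"dp":[0.4,0,-2.4],"twist":0,"hand":20},{"dp":[1.2,0,-2.75],"twist":0,"hand":20},{"dp":[2.2,-0.1,-2.75],"twist":0,"hand":20},{"dp":[3.2,-0.18,-2.75],"twist":0,"hand":20},{"dp":[4.2,-0.18,-2.75],"twist":0,"hand":20},{"dp":[5.2,-0.18,-2.75],"twist":0,"hand":20},{"dp":[6.2,-0.18,-2.75],"twist":0,"hand":20},{"dp":[7.2,-0.18,-2.75],"twist":0,"hand":20},{"dp":[7.8,-0.18,-2.75],"twist":0,"hand":20},{"dp":[8.07,-0.18,-2.75],"twist":0,"hand":20}]'
python3 -m crank '[{"dp":[0,0,0],"twist":0,"hand":20},{"dp":[0,0,0],"twist":0,"hand":20}]'
python3 - <<'E'
from h import *
im,c=snap("wrist","w6");cv2.imwrite("pics/v6.png",cv2.resize(im[150:330,210:430,::-1],None,fx=3,fy=3,interpolation=2))
o=env.get_obs();t=o["tcp_pos"];print(t,rel([.5912,.0738,.08]),rel([.5912,.0738,.0374]));print(proj(c,[*t[:2],t[2]-.0154+.052]),proj(c,[.5912,.0738,.022]))
E
```

```text
clock: 13.2
tcp_pos: [0.5904, 0.077, 0.1252]
tcp_rot: [3.141, -0.001, 1.623]
contact_force: [-0.0, -0.3, -0.7]
gripper_width: 0.0272
grasp_force: 15.0
clock: 13.4
tcp_pos: [0.5913, 0.0719, 0.1249]
tcp_rot: [3.141, 0.001, 1.618]
contact_force: [-1.3, -0.4, -0.2]
gripper_width: 0.0272
grasp_force: 15.0
[0.59133144 0.07149252 0.12485888] [ 5.900e-02 -1.000e-03  1.121e+00] [ 5.900e-02 -1.000e-03  2.186e+00]
[320.7936298  294.71040311] [319.74192054 202.88104556]
```

View pics/v6.png

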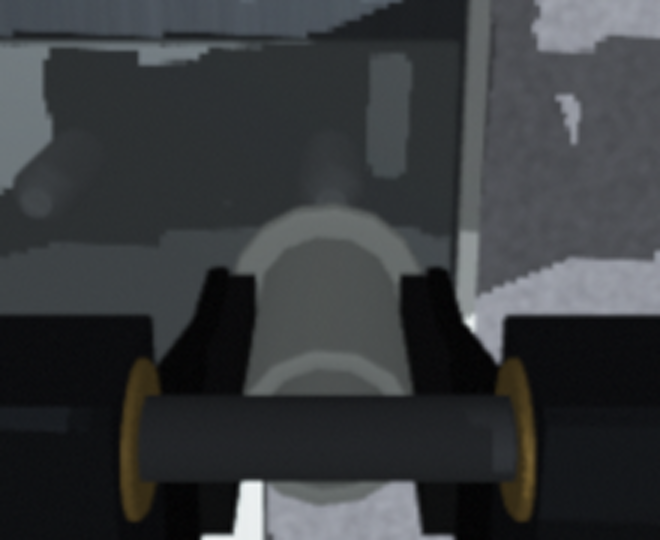

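The sleeve is held upright with the flange clear, directly over the spigot. I'll descend to just above the tip.

```bash
python3 -m crank '[{"dp":[0.04,0,0.4],"twist":0,"hand":20},{"dp":[0.04,0,0.8],"twist":0,"hand":20},{"dp":[0.04,0,1.0],"twist":0,"hand":20},{"dp":[0.04,0,1.0],"twist":0,"hand":20},{"dp":[0.04,0,1.0],"twist":0,"hand":20}]'
python3 - <<'E'
from h import *
print(rel([.5912,.0738,.08]),rel([.5912,.0738,.0374]),env.get_obs()["contact_force"])
E
```

```text
clock: 13.95
tcp_pos: [0.5909, 0.0753, 0.0849]
tcp_rot: [-3.142, -0.0, 1.619]
contact_force: [-0.1, -0.1, -0.8]
gripper_width: 0.0272
grasp_force: 15.0
[-0.038  0.007  0.122] [-0.038  0.007  1.187] [-0.07455309 -0.12894666 -0.75017496]
```

```bash
python3 -m crank '[{"dp":[-0.04,0,0.2],"twist":0,"hand":20},{"dp":[-0.04,0,0.3],"twist":0,"hand":20},{"dp":[-0.04,0,0.4],"twist":0,"hand":20},{"dp":[-0.04,0,0.5],"twist":0,"hand":20},{"dp":[-0.04,0,0.5],"twist":0,"hand":20}]'; python3 -m crank '[{"dp":[0,0,0.1],"twist":0,"hand":20},{"dp":[0,0,0.2],"twist":0,"hand":20},{"dp":[0,0,0.3],"twist":0,"hand":20},{"dp":[0,0,0.4],"twist":0,"hand":20},{"dp":[0,0,0.5],"twist":0,"hand":20},{"dp":[0,0,0.55],"twist":0,"hand":20},{"dp":[0,0,0.6],"twist":0,"hand":20},{"dp":[0,0,0.6],"twist":0,"hand":20}]'
```

```text
clock: 14.45
tcp_pos: [0.5908, 0.0737, 0.0645]
tcp_rot: [-3.141, -0.0, 1.619]
contact_force: [0.3, 0.0, 0.1]
gripper_width: 0.0271
grasp_force: 15.0
clock: 15.25
tcp_pos: [0.5909, 0.0737, 0.0409]
tcp_rot: [3.141, -0.0, 1.619]
contact_force: [0.4, -0.5, -0.1]
gripper_width: 0.0269
grasp_force: 15.0
```

```bash
python3 -m crank '[{"dp":[0,0,0.03],"twist":0,"hand":20},{"dp":[0,0,0.06],"twist":0,"hand":20},{"dp":[0,0,0.08],"twist":0,"hand":20},{"dp":[0,0,0.1],"twist":0,"hand":20},{"dp":[0,0,0.1],"twist":0,"hand":20},{"dp":[0,0,0.1],"twist":0,"hand":20}]'
```

```text
clock: 15.85
tcp_pos: [0.5911, 0.0737, 0.0373]
tcp_rot: [3.141, 0.0, 1.619]
contact_force: [-0.8, -0.5, 3.9]
gripper_width: 0.0268
grasp_force: 15.0
```

```bash
python3 -m crank '[{"dp":[0,0,0],"twist":0,"hand":60},{"dp":[0,0,0],"twist":0,"hand":60},{"dp":[0,0,0],"twist":0,"hand":60},{"dp":[0,0,-0.4],"twist":0,"hand":60},{"dp":[0,0,-1],"twist":0,"hand":60},{"dp":[0,0,-2],"twist":0,"hand":60},{"dp":[0,0,-3],"twist":0,"hand":60},{"dp":[-1,0,-4],"twist":0,"hand":60},{"dp":[-2.2,-0.5,-5],"twist":0,"hand":60},{"dp":[-3.4,-1,-5],"twist":0,"hand":60},{"dp":[-3.8,-1,-5],"twist":0,"hand":60},{"dp":[-3.8,-1,-5],"twist":0,"hand":60}]'
cat >> h.py <<'E'
def fit(im,c,x,y,r=.02,z0=0.):
    e=cv2.GaussianBlur(cv2.Canny(cv2.cvtColor(im,cv2.COLOR_RGB2GRAY),30,80).astype(np.float32),(0,0),1.2)
    a=np.linspace(0,2*np.pi,60,endpoint=False);C=np.c_[np.cos(a),np.sin(a)]
    K=np.vstack([np.c_[C*s,np.full(60,z)] for s,z in((.014,.052),(.0105,.052),(.02,.005))])
    def f(dx,dy):
        X=K+[x+dx,y+dy,z0]; p,M,t=c; v=(X-t)@M
        u=p["cx"]-p["fx"]*v[:,0]/v[:,2]; w=p["cy"]+p["fy"]*v[:,1]/v[:,2]
        return cv2.remap(e,u.astype(np.float32)[None],w.astype(np.float32)[None],1).mean()
    for st in(.001,.0003):
        g=np.arange(-r,r+1e-9,st); s,dx,dy=max((f(i,j),i,j) for i in g for j in g); x+=dx;y+=dy;r=.0012
        if st>.0005: x0,y0=x,y
        def f(dx,dy,f=f,bx=dx,by=dy): return f(dx+bx,dy+by)
    return np.round([x,y,s],4)
E
sed -i 's/^        return cv2.remap(e,u.ast/        return cv2.remap(e,u.ast/' h.py
python3 - <<'E'
s=open('h.py').read()
i=s.index("    for st in(");
s=s[:i]+'''    bx=by=0.
    for st in(.001,.0003):
        g=np.arange(-r,r+1e-9,st); s,bx,by=max((f(bx+i,by+j),bx+i,by+j) for i in g for j in g); r=.0012
    return np.round([x+bx,y+by,s],4)
'''
open('h.py','w').write(s)
import sys;sys.path.insert(0,'.')
from h import *
import pickle
c=pickle.load(open("w4.pkl","rb"));im=cv2.imread("pics/w4.png")[:,:,::-1].copy()
for p in((.4065,-.239),(.4945,-.2505),(.6135,-.249),(.575,-.36)): print("w4",fit(im,c,*p))
im,c=snap("top","t3")
for p in((.403,-.24),(.4945,-.2505),(.6135,-.249),(.575,-.36)): print("top",fit(im,c,*p))
print("placed",fit(im,c,.5912,.0738,z0=.022))
im,c=snap("wrist","w7");print("tcp",env.get_obs()["tcp_pos"],env.get_obs()["clock"])
for p in((.4065,-.239),(.4945,-.2505),(.575,-.36)): print("w",fit(im,c,*p))
E
```

```text
clock: 17.05
tcp_pos: [0.5578, -0.0864, 0.2388]
tcp_rot: [3.14, 0.003, 1.611]
contact_force: [-0.1, -0.9, -0.5]
gripper_width: 0.0598
grasp_force: 0.0
w4 [ 0.4038 -0.2394 83.5893]
w4 [ 0.4945 -0.2508 84.1812]
w4 [ 0.6135 -0.2487 91.6449]
w4 [ 0.574  -0.361  76.1668]
top [ 0.4242 -0.2188  0.    ]
top [ 0.5157 -0.2293  0.    ]
top [ 0.6347 -0.2702  0.    ]
top [ 0.5733 -0.3637 92.9761]
placed [5.895000e-01 7.210000e-02 1.000961e+02]
tcp [ 0.55831933 -0.08046437  0.23809563] 17.15
w [ 0.4045 -0.2602 36.8871]
w [ 0.4952 -0.2492 33.2188]
w [ 0.5732 -0.355   8.9216]
```

```bash
python3 -c "
from h import *
print(rel([.4945,-.2505,.095]))"
```

```text
[-4.171 -1.798  3.575]
```

```bash
python3 -m crank '[{"dp":[-1,-0.4,0.5],"twist":0,"hand":60},{"dp":[-2,-0.8,1],"twist":0,"hand":60},{"dp":[-3,-1.2,1.5],"twist":0,"hand":60},{"dp":[-4,-1.7,2],"twist":0,"hand":60},{"dp":[-4.17,-1.8,2.6],"twist":0,"hand":60},{"dp":[-4.17,-1.8,3.3],"twist":0,"hand":60},{"dp":[-4.17,-1.8,3.5],"twist":0,"hand":60},{"dp":[-4.17,-1.8,3.5],"twist":0,"hand":60},{"dp":[-4.17,-1.8,3.5],"twist":0,"hand":60},{"dp":[-4.17,-1.8,3.5],"twist":0,"hand":60}]'
python3 - <<'E'
from h import *
im,c=snap("wrist","w8");s=fit(im,c,.4945,-.2505);print(s,rel([*s[:2],.0154]))
im,c=snap("top","t4")
for p in((.403,-.24),(.574,-.361)): print("top",fit(im,c,*p))
E
```

```text
clock: 18.15
tcp_pos: [0.4957, -0.2498, 0.0985]
tcp_rot: [3.139, 0.001, 1.62]
contact_force: [0.4, 0.1, -0.5]
gripper_width: 0.06
grasp_force: 0.0
[ 0.4939 -0.2502 75.5285] [-0.003 -0.045  2.074]
top [ 0.4017 -0.241  88.8344]
top [ 0.5897 -0.3717 45.651 ]
```

```bash
python3 -m crank '[{"dp":[0,-0.04,0.6],"twist":0,"hand":60},{"dp":[0,-0.04,1.2],"twist":0,"hand":60},{"dp":[0,-0.04,1.7],"twist":0,"hand":60},{"dp":[0,-0.04,2.07],"twist":0,"hand":60},{"dp":[0,-0.04,2.07],"twist":0,"hand":60},{"dp":[0,-0.04,2.07],"twist":0,"hand":20},{"dp":[0,-0.04,2.07],"twist":0,"hand":20},{"dp":[0,-0.04,2.07],"twist":0,"hand":20},{"dp":[0,-0.04,2.07],"twist":0,"hand":20},{"dp":[0,-0.04,2.07],"twist":0,"hand":20},{"dp":[0,-0.04,2.07],"twist":0,"hand":20},{"dp":[0,-0.04,2.07],"twist":0,"hand":20}]' 15
python3 -c "
from h import *
print(env.get_obs()['tcp_pos'],rel([.5163,.0701,.125]))"
```

```text
clock: 19.45
tcp_pos: [0.4932, -0.2503, 0.0145]
tcp_rot: [3.141, 0.0, 1.619]
contact_force: [-0.5, -0.4, 4.0]
gripper_width: 0.0276
grasp_force: 15.0
[ 0.49321769 -0.25027613  0.01454801] [ 7.972  0.966 -2.762]
```

```bash
python3 -m crank '[{"dp":[0,0,-0.7],"twist":0,"hand":20},{"dp":[0,0,-1.6],"twist":0,"hand":20},{"dp":[0.4,0,-2.4],"twist":0,"hand":20},{"dp":[1.2,0.2,-2.76],"twist":0,"hand":20},{"dp":[2.2,0.4,-2.76],"twist":0,"hand":20},{"dp":[3.2,0.6,-2.76],"twist":0,"hand":20},{"dp":[4.2,0.8,-2.76],"twist":0,"hand":20},{"dp":[5.2,0.97,-2.76],"twist":0,"hand":20},{"dp":[6.2,0.97,-2.76],"twist":0,"hand":20},{"dp":[7.2,0.97,-2.76],"twist":0,"hand":20},{"dp":[7.7,0.97,-2.76],"twist":0,"hand":20},{"dp":[7.97,0.97,-2.76],"twist":0,"hand":20}]'
python3 -m crank '[{"dp":[0,0,0.4],"twist":0,"hand":20},{"dp":[0,0,0.8],"twist":0,"hand":20},{"dp":[0,0,1.0],"twist":0,"hand":20},{"dp":[0,0,1.0],"twist":0,"hand":20},{"dp":[0,0,1.0],"twist":0,"hand":20},{"dp":[0,0,1.0],"twist":0,"hand":20}]'
python3 -c "
from h import *
print(rel([.5163,.0701,.0365]))"
```

```text
clock: 20.65
tcp_pos: [0.5157, 0.0725, 0.1246]
tcp_rot: [3.141, -0.001, 1.622]
contact_force: [0.3, 0.2, 0.2]
gripper_width: 0.0273
grasp_force: 15.0
clock: 21.25
tcp_pos: [0.5167, 0.0698, 0.0851]
tcp_rot: [3.14, -0.0, 1.619]
contact_force: [-0.2, 0.3, -0.2]
gripper_width: 0.0272
grasp_force: 15.0
[ 0.007 -0.011  1.214]
```

```bash
python3 -m crank '[{"dp":[0,-0.01,0.15],"twist":0,"hand":20},{"dp":[0,-0.01,0.25],"twist":0,"hand":20},{"dp":[0,-0.01,0.35],"twist":0,"hand":20},{"dp":[0,-0.01,0.45],"twist":0,"hand":20},{"dp":[0,-0.01,0.55],"twist":0,"hand":20},{"dp":[0,-0.01,0.55],"twist":0,"hand":20}]'; python3 -m crank '[{"dp":[0,0,0.1],"twist":0,"hand":20},{"dp":[0,0,0.2],"twist":0,"hand":20},{"dp":[0,0,0.3],"twist":0,"hand":20},{"dp":[0,0,0.4],"twist":0,"hand":20},{"dp":[0,0,0.48],"twist":0,"hand":20},{"dp":[0,0,0.54],"twist":0,"hand":20},{"dp":[0,0,0.58],"twist":0,"hand":20},{"dp":[0,0,0.58],"twist":0,"hand":20}]'
```

```text
clock: 21.85
tcp_pos: [0.5157, 0.0702, 0.0621]
tcp_rot: [-3.142, -0.0, 1.619]
contact_force: [0.3, 0.5, -0.4]
gripper_width: 0.0272
grasp_force: 15.0
clock: 22.65
tcp_pos: [0.5158, 0.0701, 0.0393]
tcp_rot: [3.141, -0.0, 1.619]
contact_force: [-0.4, -0.4, -0.3]
gripper_width: 0.0274
grasp_force: 15.0
```

```bash
python3 -m crank '[{"dp":[0,0,0.03],"twist":0,"hand":20},{"dp":[0,0,0.06],"twist":0,"hand":20},{"dp":[0,0,0.08],"twist":0,"hand":20},{"dp":[0,0,0.09],"twist":0,"hand":20},{"dp":[0,0,0.09],"twist":0,"hand":20},{"dp":[0,0,0.09],"twist":0,"hand":20}]'
```

```text
clock: 23.25
tcp_pos: [0.516, 0.0701, 0.0365]
tcp_rot: [3.141, 0.0, 1.619]
contact_force: [-4.3, -1.5, 9.0]
gripper_width: 0.0275
grasp_force: 15.0
```

```bash
python3 -m crank '[{"dp":[0,0,0],"twist":0,"hand":58},{"dp":[0,0,0],"twist":0,"hand":58},{"dp":[0,0,0],"twist":0,"hand":58},{"dp":[0,0,-0.4],"twist":0,"hand":60},{"dp":[0,0,-1],"twist":0,"hand":60},{"dp":[0,0,-2],"twist":0,"hand":60},{"dp":[-0.6,-0.3,-3],"twist":0,"hand":60},{"dp":[-1.8,-0.6,-3],"twist":0,"hand":60},{"dp":[-3,-1,-3],"twist":0,"hand":60},{"dp":[-4.2,-1.6,-3],"twist":0,"hand":60},{"dp":[-4.5,-1.8,-3],"twist":0,"hand":60},{"dp":[-4.5,-1.8,-3],"twist":0,"hand":60}]'
python3 - <<'E'
from h import *
im,c=snap("top","t5")
print("placed",[fit(im,c,*p,z0=.022) for p in((.591,.0735),(.516,.07))])
for p in((.403,-.24),(.574,-.361)): print("top",fit(im,c,*p,r=.04))
print(rel([.4038,-.2394,.095]))
E
```

```text
clock: 24.45
tcp_pos: [0.4515, -0.1162, 0.1567]
tcp_rot: [3.141, 0.001, 1.614]
contact_force: [-0.3, 0.2, -0.5]
gripper_width: 0.0599
grasp_force: 0.0
placed [array([5.89700e-01, 7.18000e-02, 9.92009e+01]), array([5.14300e-01, 6.80000e-02, 9.71005e+01])]
top [ 0.4371 -0.2812 39.4601]
top [ 0.5737 -0.364  92.0187]
[-3.073 -1.362  1.545]
```

```bash
python3 -m crank '[{"dp":[-1,-0.5,0],"twist":0,"hand":60},{"dp":[-2,-1,0],"twist":0,"hand":60},{"dp":[-3.07,-1.36,0],"twist":0,"hand":60},{"dp":[-3.07,-1.36,0.6],"twist":0,"hand":60},{"dp":[-3.07,-1.36,1.2],"twist":0,"hand":60},{"dp":[-3.07,-1.36,1.5],"twist":0,"hand":60},{"dp":[-3.07,-1.36,1.5],"twist":0,"hand":60},{"dp":[-3.07,-1.36,1.5],"twist":0,"hand":60},{"dp":[-3.07,-1.36,1.5],"twist":0,"hand":60}]'
python3 - <<'E'
from h import *
im,c=snap("wrist","w9");s=fit(im,c,.4038,-.2394);print(s,rel([*s[:2],.0154]))
im,c=snap("top","t6");print("top",fit(im,c,.574,-.361))
E
```

```text
clock: 25.4
tcp_pos: [0.4052, -0.2384, 0.0969]
tcp_rot: [3.14, 0.001, 1.62]
contact_force: [-0.3, 0.2, 0.5]
gripper_width: 0.0603
grasp_force: 0.0
[ 0.4025 -0.2391 76.7552] [-0.01  -0.07   2.037]
top [ 0.573  -0.3637 93.3766]
```

```bash
python3 -m crank '[{"dp":[-0.01,-0.06,0.6],"twist":0,"hand":60},{"dp":[-0.01,-0.06,1.2],"twist":0,"hand":60},{"dp":[-0.01,-0.06,1.7],"twist":0,"hand":60},{"dp":[-0.01,-0.06,2.03],"twist":0,"hand":60},{"dp":[-0.01,-0.06,2.03],"twist":0,"hand":60},{"dp":[-0.01,-0.06,2.03],"twist":0,"hand":20},{"dp":[-0.01,-0.06,2.03],"twist":0,"hand":20},{"dp":[-0.01,-0.06,2.03],"twist":0,"hand":20},{"dp":[-0.01,-0.06,2.03],"twist":0,"hand":20},{"dp":[-0.01,-0.06,2.03],"twist":0,"hand":20},{"dp":[-0.01,-0.06,2.03],"twist":0,"hand":20},{"dp":[-0.01,-0.06,2.03],"twist":0,"hand":20}]' 15
python3 -c "
from h import *
print(env.get_obs()['tcp_pos'],rel([.5197,.0002,.125]))"
```

```text
clock: 26.7
tcp_pos: [0.4022, -0.2392, 0.0149]
tcp_rot: [3.141, 0.0, 1.619]
contact_force: [-0.6, 0.3, 5.5]
gripper_width: 0.0281
grasp_force: 15.0
[ 0.40217696 -0.23917222  0.01489371] [ 5.835  3.226 -2.752]
```

```bash
python3 -m crank '[{"dp":[0,0,-0.7],"twist":0,"hand":20},{"dp":[0,0,-1.6],"twist":0,"hand":20},{"dp":[0.4,0.3,-2.4],"twist":0,"hand":20},{"dp":[1.0,0.7,-2.75],"twist":0,"hand":20},{"dp":[1.8,1.1,-2.75],"twist":0,"hand":20},{"dp":[2.6,1.5,-2.75],"twist":0,"hand":20},{"dp":[3.4,2.0,-2.75],"twist":0,"hand":20},{"dp":[4.2,2.5,-2.75],"twist":0,"hand":20},{"dp":[5.0,2.9,-2.75],"twist":0,"hand":20},{"dp":[5.6,3.1,-2.75],"twist":0,"hand":20},{"dp":[5.83,3.22,-2.75],"twist":0,"hand":20},{"dp":[5.83,3.22,-2.75],"twist":0,"hand":20}]'
python3 -m crank '[{"dp":[0,0,0.4],"twist":0,"hand":20},{"dp":[0,0,0.8],"twist":0,"hand":20},{"dp":[0,0,1.0],"twist":0,"hand":20},{"dp":[0,0,1.0],"twist":0,"hand":20},{"dp":[0,0,1.0],"twist":0,"hand":20},{"dp":[0,0,1.0],"twist":0,"hand":20}]'
python3 -c "
from h import *
print(rel([.5197,.0002,.0368]))"
```

```text
clock: 27.9
tcp_pos: [0.5193, 0.0012, 0.1244]
tcp_rot: [3.141, -0.001, 1.621]
contact_force: [-0.2, -0.9, 0.1]
gripper_width: 0.0279
grasp_force: 15.0
clock: 28.5
tcp_pos: [0.5196, 0.0001, 0.0851]
tcp_rot: [3.14, -0.0, 1.619]
contact_force: [0.3, 0.3, -0.6]
gripper_width: 0.0281
grasp_force: 15.0
[0.002 0.    1.208]
```

```bash
python3 -m crank '[{"dp":[0,0,0.15],"twist":0,"hand":20},{"dp":[0,0,0.25],"twist":0,"hand":20},{"dp":[0,0,0.35],"twist":0,"hand":20},{"dp":[0,0,0.45],"twist":0,"hand":20},{"dp":[0,0,0.55],"twist":0,"hand":20},{"dp":[0,0,0.55],"twist":0,"hand":20}]'; python3 -m crank '[{"dp":[0,0,0.1],"twist":0,"hand":20},{"dp":[0,0,0.2],"twist":0,"hand":20},{"dp":[0,0,0.3],"twist":0,"hand":20},{"dp":[0,0,0.4],"twist":0,"hand":20},{"dp":[0,0,0.48],"twist":0,"hand":20},{"dp":[0,0,0.54],"twist":0,"hand":20},{"dp":[0,0,0.57],"twist":0,"hand":20},{"dp":[0,0,0.57],"twist":0,"hand":20}]'
```

```text
clock: 29.1
tcp_pos: [0.5191, 0.0003, 0.0621]
tcp_rot: [-3.142, -0.0, 1.619]
contact_force: [0.3, 0.3, -0.7]
gripper_width: 0.0279
grasp_force: 15.0
clock: 29.9
tcp_pos: [0.5192, 0.0002, 0.0397]
tcp_rot: [3.141, -0.0, 1.619]
contact_force: [-0.0, 0.5, -0.3]
gripper_width: 0.028
grasp_force: 15.0
```

```bash
python3 -m crank '[{"dp":[0,0,0.03],"twist":0,"hand":20},{"dp":[0,0,0.06],"twist":0,"hand":20},{"dp":[0,0,0.08],"twist":0,"hand":20},{"dp":[0,0,0.09],"twist":0,"hand":20},{"dp":[0,0,0.09],"twist":0,"hand":20},{"dp":[0,0,0.09],"twist":0,"hand":20}]'
```

```text
clock: 30.5
tcp_pos: [0.5194, 0.0002, 0.0369]
tcp_rot: [3.141, 0.0, 1.619]
contact_force: [-4.2, -0.7, 8.2]
gripper_width: 0.0278
grasp_force: 15.0
```

```bash
python3 -m crank '[{"dp":[0,0,0],"twist":0,"hand":58},{"dp":[0,0,0],"twist":0,"hand":58},{"dp":[0,0,0],"twist":0,"hand":58},{"dp":[0,0,-0.4],"twist":0,"hand":60},{"dp":[0,0,-1],"twist":0,"hand":60},{"dp":[0,0,-2],"twist":0,"hand":60},{"dp":[-0.6,0,-3],"twist":0,"hand":60},{"dp":[-1.8,0,-4],"twist":0,"hand":60},{"dp":[-3,0,-5],"twist":0,"hand":60},{"dp":[-3.5,0.5,-5],"twist":0,"hand":60},{"dp":[-3.5,0.5,-5],"twist":0,"hand":60},{"dp":[-3.5,0.5,-5],"twist":0,"hand":60}]'
python3 - <<'E'
from h import *
im,c=snap("top","t7")
print([fit(im,c,*p,z0=.022) for p in((.591,.0735),(.516,.07),(.519,0))],fit(im,c,.574,-.361))
for d in env.search_frame("top","flask")[:2]: print("top",d["position"],d["confidence"],ray(c,d["position"],.075))
print(env.search_frame("top","vial")[:2])
im,c=snap("scene")
for d in env.search_frame("scene","flask")[:2]: print("sc",d["position"],d["confidence"],ray(c,d["position"],.075))
im,c=snap("wrist","w10");print(fit(im,c,.574,-.361))
cv2.imwrite("pics/v7.png",cv2.resize(cv2.imread("pics/t7.png")[120:300,340:520],None,fx=3,fy=3,interpolation=2))
E
```

```text
clock: 31.7
tcp_pos: [0.5462, -0.1391, 0.2372]
tcp_rot: [3.14, -0.001, 1.618]
contact_force: [0.0, 0.5, -0.2]
gripper_width: 0.0599
grasp_force: 0.0
[array([5.897000e-01, 7.180000e-02, 1.005501e+02]), array([5.14300e-01, 6.80000e-02, 9.67035e+01]), array([ 5.18000e-01, -2.30000e-03,  9.44854e+01])] [ 0.5952 -0.3398  0.    ]
[]
sc [457.2, 233.2] 0.75 [ 0.70095407 -0.35256545  0.075     ]
[ 0.5737 -0.361  43.4975]
```

View pics/w10.png

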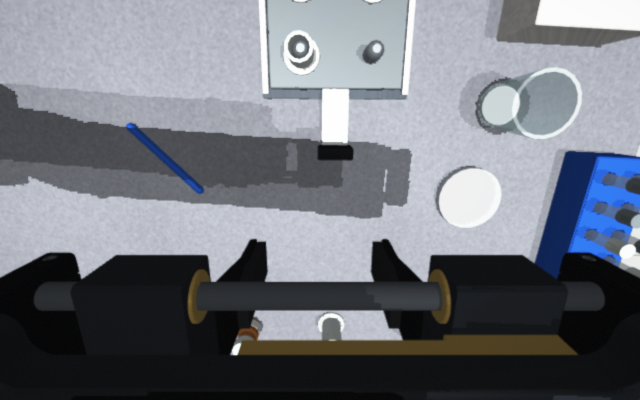

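The wrist view shows the sleeve on its spigot at (300,52), the free front-right spigot at (373,50), and the last sleeve at (330,325). The flask is close beside that sleeve, so I'll turn 60° before descending.

```bash
python3 -c "
from h import *
print(rel([.5735,-.361,.22]))"
```

```text
[-5.611  0.415  0.404]
```

```bash
python3 -m crank '[{"dp":[-1,0.1,0.4],"twist":1.5,"hand":60},{"dp":[-2,0.2,0.4],"twist":3,"hand":60},{"dp":[-3,0.3,0.4],"twist":4.5,"hand":60},{"dp":[-4,0.4,0.4],"twist":6,"hand":60},{"dp":[-5,0.41,0.4],"twist":7.5,"hand":60},{"dp":[-5.6,0.41,0.4],"twist":9,"hand":60},{"dp":[-5.6,0.41,0.4],"twist":10.5,"hand":60},{"dp":[-5.6,0.41,0.4],"twist":12,"hand":60},{"dp":[-5.6,0.41,1.4],"twist":12,"hand":60},{"dp":[-5.6,0.41,2.4],"twist":12,"hand":60},{"dp":[-5.6,0.41,3.4],"twist":12,"hand":60},{"dp":[-5.6,0.41,3.4],"twist":12,"hand":60}]'
python3 -m crank '[{"dp":[0,0,0],"twist":0,"hand":60},{"dp":[0,0,0],"twist":0,"hand":60},{"dp":[0,0,0],"twist":0,"hand":60}]'
python3 - <<'E'
from h import *
im,c=snap("wrist","w11");s=fit(im,c,.5735,-.361);print(s,rel([*s[:2],.0154]))
E
```

```text
clock: 33.2
tcp_pos: [0.57, -0.3595, 0.0942]
tcp_rot: [-3.133, 0.004, 0.573]
contact_force: [-0.6, -0.1, -0.8]
gripper_width: 0.0602
grasp_force: 0.0
clock: 33.5
tcp_pos: [0.5745, -0.3621, 0.1029]
tcp_rot: [3.138, -0.002, 0.572]
contact_force: [-0.9, -0.0, -0.7]
gripper_width: 0.0601
grasp_force: 0.0
[ 0.5742 -0.3623 77.7   ] [-0.007 -0.003  2.177]
```

```bash
python3 -m crank '[{"dp":[0,0,0.5],"twist":0,"hand":60},{"dp":[0,0,1.0],"twist":0,"hand":60},{"dp":[0,0,1.5],"twist":0,"hand":60},{"dp":[0,0,1.8],"twist":0,"hand":60},{"dp":[0,0,2.05],"twist":0,"hand":60},{"dp":[0,0,2.05],"twist":0,"hand":60},{"dp":[0,0,2.05],"twist":0,"hand":60},{"dp":[0,0,2.05],"twist":0,"hand":60}]'
python3 - <<'E'
from h import *
im,c=snap("wrist","w12");s=fit(im,c,.5742,-.3623,r=.006);print(s,rel([.5742,-.3623,.0154]))
E
```

```text
clock: 34.35
tcp_pos: [0.5739, -0.3619, 0.0194]
tcp_rot: [3.14, -0.001, 0.572]
contact_force: [-0.0, -0.1, -0.7]
gripper_width: 0.0599
grasp_force: 0.0
[ 0.5742 -0.3623 51.663 ] [0.003 0.012 0.098]
```

```bash
python3 -m crank '[{"dp":[0,0.01,0.1],"twist":0,"hand":60},{"dp":[0,0.01,0.1],"twist":0,"hand":20},{"dp":[0,0.01,0.1],"twist":0,"hand":20},{"dp":[0,0.01,0.1],"twist":0,"hand":20},{"dp":[0,0.01,0.1],"twist":0,"hand":20},{"dp":[0,0.01,0.1],"twist":0,"hand":20},{"dp":[0,0.01,0.1],"twist":0,"hand":20},{"dp":[0,0.01,0.1],"twist":0,"hand":20}]' 15
python3 -m crank '[{"dp":[0,0,-0.6],"twist":0,"hand":20},{"dp":[0,0,-1.4],"twist":0,"hand":20},{"dp":[0,0,-2.4],"twist":0,"hand":20},{"dp":[0,0,-3.2],"twist":0,"hand":20},{"dp":[0,0,-3.8],"twist":0,"hand":20},{"dp":[0,0,-3.9],"twist":0,"hand":20},{"dp":[0,0,-3.9],"twist":0,"hand":20}]'
python3 -c "
from h import *
o=env.get_obs();print(o['tcp_pos'],rel([.5946,.0039,.125]),np.degrees(o['tcp_rot'][2]-1.6193)/5)"
```

```text
clock: 35.2
tcp_pos: [0.5735, -0.362, 0.0143]
tcp_rot: [3.141, -0.001, 0.572]
contact_force: [0.2, 0.5, 1.1]
gripper_width: 0.0268
grasp_force: 15.0
clock: 35.9
tcp_pos: [0.5736, -0.3621, 0.1705]
tcp_rot: [3.141, -0.001, 0.572]
contact_force: [0.3, 0.4, -1.1]
gripper_width: 0.0265
grasp_force: 15.0
[ 0.57360213 -0.36209769  0.17054787] [ 5.393 -7.411  1.135] -12.002501408404118
```

```bash
python3 -m crank '[{"dp":[0.3,-0.4,0],"twist":-1,"hand":20},{"dp":[0.8,-1.1,0],"twist":-2,"hand":20},{"dp":[1.3,-1.8,0],"twist":-3,"hand":20},{"dp":[1.9,-2.6,0],"twist":-4.3,"hand":20},{"dp":[2.5,-3.4,0],"twist":-5.6,"hand":20},{"dp":[3.1,-4.2,0],"twist":-7,"hand":20},{"dp":[3.7,-5.0,0],"twist":-8.4,"hand":20},{"dp":[4.2,-5.8,0],"twist":-9.7,"hand":20},{"dp":[4.7,-6.5,0],"twist":-11,"hand":20},{"dp":[5.1,-7.0,0.4],"twist":-11.7,"hand":20},{"dp":[5.3,-7.3,0.8],"twist":-12,"hand":20},{"dp":[5.39,-7.41,1.1],"twist":-12,"hand":20}]'
python3 -m crank '[{"dp":[0,0,0],"twist":0,"hand":20},{"dp":[0,0,0],"twist":0,"hand":20},{"dp":[0,0,0],"twist":0,"hand":20},{"dp":[0,0,0],"twist":0,"hand":20}]'
python3 -c "
from h import *
print(env.get_obs()['tcp_rot'],rel([.5946,.0039,.0363]))"
```

```text
clock: 37.1
tcp_pos: [0.593, 0.0052, 0.1236]
tcp_rot: [-3.139, -0.001, 1.621]
contact_force: [0.4, -0.3, -0.9]
gripper_width: 0.0264
grasp_force: 15.0
clock: 37.5
tcp_pos: [0.5947, 0.0029, 0.1269]
tcp_rot: [3.14, 0.0, 1.617]
contact_force: [0.2, -0.6, -1.0]
gripper_width: 0.0265
grasp_force: 15.0
[3.14009859e+00 3.06685237e-04 1.61728234e+00] [ 0.026 -0.006  2.265]
```

```bash
python3 -m crank '[{"dp":[0.01,0,0.4],"twist":0,"hand":20},{"dp":[0.01,0,0.8],"twist":0,"hand":20},{"dp":[0.01,0,1.0],"twist":0,"hand":20},{"dp":[0.01,0,1.0],"twist":0,"hand":20},{"dp":[0.01,0,1.0],"twist":0,"hand":20},{"dp":[0.01,0,1.0],"twist":0,"hand":20}]'
python3 -c "
from h import *
print(rel([.5946,.0039,.0363]))"
```

```text
clock: 38.1
tcp_pos: [0.5946, 0.0045, 0.0868]
tcp_rot: [3.14, -0.0, 1.619]
contact_force: [-0.8, -0.2, 0.3]
gripper_width: 0.0264
grasp_force: 15.0
[-0.016 -0.003  1.261]
```

```bash
python3 -m crank '[{"dp":[-0.015,0,0.15],"twist":0,"hand":20},{"dp":[-0.015,0,0.25],"twist":0,"hand":20},{"dp":[-0.015,0,0.35],"twist":0,"hand":20},{"dp":[-0.015,0,0.45],"twist":0,"hand":20},{"dp":[-0.015,0,0.55],"twist":0,"hand":20},{"dp":[-0.015,0,0.55],"twist":0,"hand":20}]'; python3 -m crank '[{"dp":[0,0,0.1],"twist":0,"hand":20},{"dp":[0,0,0.2],"twist":0,"hand":20},{"dp":[0,0,0.3],"twist":0,"hand":20},{"dp":[0,0,0.4],"twist":0,"hand":20},{"dp":[0,0,0.48],"twist":0,"hand":20},{"dp":[0,0,0.56],"twist":0,"hand":20},{"dp":[0,0,0.62],"twist":0,"hand":20},{"dp":[0,0,0.62],"twist":0,"hand":20}]'; python3 -m crank '[{"dp":[0,0,0.03],"twist":0,"hand":20},{"dp":[0,0,0.06],"twist":0,"hand":20},{"dp":[0,0,0.06],"twist":0,"hand":20}]'
```

```text
clock: 38.7
tcp_pos: [0.5939, 0.0037, 0.0636]
tcp_rot: [-3.141, -0.0, 1.619]
contact_force: [-0.8, 0.6, 0.0]
gripper_width: 0.0266
grasp_force: 15.0
clock: 39.5
tcp_pos: [0.5941, 0.0037, 0.0391]
tcp_rot: [-3.142, -0.0, 1.619]
contact_force: [0.2, 0.1, 0.3]
gripper_width: 0.0268
grasp_force: 15.0
clock: 39.8
tcp_pos: [0.5943, 0.0037, 0.037]
tcp_rot: [3.141, -0.0, 1.619]
contact_force: [-0.1, -0.4, 0.4]
gripper_width: 0.0259
grasp_force: 15.0
```

```bash
python3 -m crank '[{"dp":[0,0,0.02],"twist":0,"hand":20},{"dp":[0,0,0.04],"twist":0,"hand":20},{"dp":[0,0,0.05],"twist":0,"hand":20},{"dp":[0,0,0.05],"twist":0,"hand":20}]'; python3 -m crank '[{"dp":[0,0,0],"twist":0,"hand":58},{"dp":[0,0,0],"twist":0,"hand":58},{"dp":[0,0,0],"twist":0,"hand":58},{"dp":[0,0,-0.4],"twist":0,"hand":60},{"dp":[0,0,-1],"twist":0,"hand":60},{"dp":[0,0,-2],"twist":0,"hand":60},{"dp":[-0.6,0,-3],"twist":0,"hand":60},{"dp":[-1.8,-0.5,-4],"twist":0,"hand":80},{"dp":[-2.6,-0.8,-5],"twist":0,"hand":80},{"dp":[-2.6,-0.8,-5],"twist":0,"hand":80},{"dp":[-2.6,-0.8,-5],"twist":0,"hand":80},{"dp":[-2.6,-0.8,-5],"twist":0,"hand":80}]'
python3 - <<'E'
from h import *
im,c=snap("wrist","w13");t,_=snap("top","t8")
a=im[0:200,180:460,::-1];b=t[120:300,200:440,::-1]
cv2.imwrite("pics/v8.png",np.vstack([cv2.resize(a,(560,400)),cv2.resize(b[:100],(560,200))]))
ct=cam("top");print([fit(t,ct,*p,z0=.022) for p in((.591,.0735),(.516,.07),(.519,0),(.594,.003))])
for d in (.0,):print(env.get_obs()["tcp_pos"],rel([.5623,-.102,.025]))
E
```

```text
clock: 40.2
tcp_pos: [0.5945, 0.0038, 0.0362]
tcp_rot: [3.141, 0.0, 1.619]
contact_force: [-4.8, -0.5, 11.3]
gripper_width: 0.0269
grasp_force: 15.0
clock: 41.4
tcp_pos: [0.5672, -0.1004, 0.2346]
tcp_rot: [3.141, -0.001, 1.62]
contact_force: [0.6, -0.4, -0.5]
gripper_width: 0.0794
grasp_force: 0.0
[array([5.89700e-01, 7.18000e-02, 9.92009e+01]), array([5.14300e-01, 6.80000e-02, 9.41346e+01]), array([ 5.18000e-01, -2.00000e-03,  9.38914e+01]), array([5.93300e-01, 2.70000e-03, 9.63896e+01])]
[ 0.5669816  -0.09968343  0.23376539] [-0.06  -0.113  5.219]
```

View pics/v8.png

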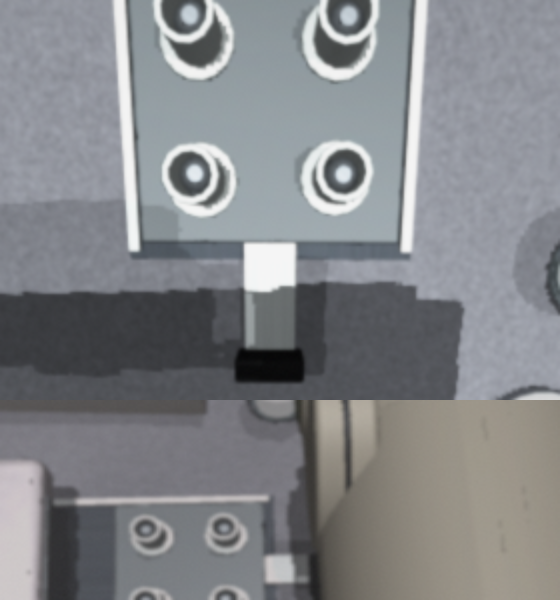

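All four sleeves sit flat on their spigots, and the tab's top is at (315,177) in the full wrist image. Next I'll grip the tab.

```bash
python3 -m crank '[{"dp":[-0.06,-0.11,1],"twist":0,"hand":80},{"dp":[-0.06,-0.11,2],"twist":0,"hand":80},{"dp":[-0.06,-0.11,3],"twist":0,"hand":80},{"dp":[-0.06,-0.11,4],"twist":0,"hand":80},{"dp":[-0.06,-0.11,4.6],"twist":0,"hand":80},{"dp":[-0.06,-0.11,5],"twist":0,"hand":80},{"dp":[-0.06,-0.11,5.2],"twist":0,"hand":80},{"dp":[-0.06,-0.11,5.2],"twist":0,"hand":80}]' && python3 -m crank '[{"dp":[0,0,0],"twist":0,"hand":30},{"dp":[0,0,0],"twist":0,"hand":30},{"dp":[0,0,0],"twist":0,"hand":30},{"dp":[0,0,0],"twist":0,"hand":30},{"dp":[0,0,0],"twist":0,"hand":30},{"dp":[0,0,0],"twist":0,"hand":30},{"dp":[0,0,0],"twist":0,"hand":30},{"dp":[0,0,0],"twist":0,"hand":30}]' 20
```

```text
clock: 42.3
tcp_pos: [0.5629, -0.1035, 0.0264]
tcp_rot: [-3.141, -0.001, 1.62]
contact_force: [0.1, 0.1, -0.0]
gripper_width: 0.0797
grasp_force: 0.0
clock: 43.1
tcp_pos: [0.5624, -0.1044, 0.0271]
tcp_rot: [-3.141, 0.0, 1.619]
contact_force: [-4.3, 0.0, 4.6]
gripper_width: 0.0399
grasp_force: 20.0
```

```bash
python3 -m crank '[{"dp":[0.05,0,0],"twist":0,"hand":30},{"dp":[0.15,0,0],"twist":0,"hand":30},{"dp":[0.3,0,0],"twist":0,"hand":30},{"dp":[0.5,0,0],"twist":0,"hand":30},{"dp":[0.7,0,0],"twist":0,"hand":30},{"dp":[0.9,0,0],"twist":0,"hand":30},{"dp":[1.1,0,0],"twist":0,"hand":30},{"dp":[1.3,0,0],"twist":0,"hand":30},{"dp":[1.5,0,0],"twist":0,"hand":30},{"dp":[1.65,0,0],"twist":0,"hand":30},{"dp":[1.75,0,0],"twist":0,"hand":30},{"dp":[1.8,0,0],"twist":0,"hand":30}]'; python3 -m crank '[{"dp":[0.05,0,0],"twist":0,"hand":30},{"dp":[0.15,0,0],"twist":0,"hand":30},{"dp":[0.3,0,0],"twist":0,"hand":30},{"dp":[0.5,0,0],"twist":0,"hand":30},{"dp":[0.7,0,0],"twist":0,"hand":30},{"dp":[0.9,0,0],"twist":0,"hand":30},{"dp":[1.1,0,0],"twist":0,"hand":30},{"dp":[1.3,0,0],"twist":0,"hand":30},{"dp":[1.5,0,0],"twist":0,"hand":30},{"dp":[1.65,0,0],"twist":0,"hand":30},{"dp":[1.75,0,0],"twist":0,"hand":30},{"dp":[1.8,0,0],"twist":0,"hand":30}]'
```

```text
clock: 44.3
tcp_pos: [0.5592, -0.032, 0.0271]
tcp_rot: [-3.141, 0.0, 1.619]
contact_force: [-4.0, -2.0, 6.0]
gripper_width: 0.0397
grasp_force: 20.0
clock: 45.5
tcp_pos: [0.5561, 0.04, 0.0271]
tcp_rot: [3.141, -0.0, 1.619]
contact_force: [-3.5, -2.1, 6.1]
gripper_width: 0.0399
grasp_force: 20.0
```

```bash
python3 -m crank '[{"dp":[0.05,0,0],"twist":0,"hand":30},{"dp":[0.12,0,0],"twist":0,"hand":30},{"dp":[0.2,0,0],"twist":0,"hand":30},{"dp":[0.28,0,0],"twist":0,"hand":30},{"dp":[0.36,0,0],"twist":0,"hand":30},{"dp":[0.44,0,0],"twist":0,"hand":30},{"dp":[0.5,0,0],"twist":0,"hand":30},{"dp":[0.56,0,0],"twist":0,"hand":30},{"dp":[0.61,0,0],"twist":0,"hand":30},{"dp":[0.65,0,0],"twist":0,"hand":30},{"dp":[0.65,0,0],"twist":0,"hand":30}]'; python3 -m crank '[{"dp":[0.03,0,0],"twist":0,"hand":30},{"dp":[0.06,0,0],"twist":0,"hand":30},{"dp":[0.09,0,0],"twist":0,"hand":30},{"dp":[0.12,0,0],"twist":0,"hand":30},{"dp":[0.12,0,0],"twist":0,"hand":30}]'
```

```text
clock: 46.6
tcp_pos: [0.555, 0.0658, 0.0271]
tcp_rot: [3.141, -0.0, 1.619]
contact_force: [-2.0, -0.9, 4.6]
gripper_width: 0.0398
grasp_force: 20.0
clock: 47.1
tcp_pos: [0.5547, 0.0704, 0.0271]
tcp_rot: [3.141, -0.0, 1.619]
contact_force: [-2.1, -0.3, 5.1]
gripper_width: 0.0398
grasp_force: 20.0
```

```bash
python3 -m crank '[{"dp":[0.02,0,0],"twist":0,"hand":30},{"dp":[0.04,0,0],"twist":0,"hand":30},{"dp":[0.06,0,0],"twist":0,"hand":30},{"dp":[0.08,0,0],"twist":0,"hand":30},{"dp":[0.08,0,0],"twist":0,"hand":30}]'; python3 -m crank '[{"dp":[0.02,0,0],"twist":0,"hand":30},{"dp":[0.04,0,0],"twist":0,"hand":30},{"dp":[0.06,0,0],"twist":0,"hand":30},{"dp":[0.08,0,0],"twist":0,"hand":30},{"dp":[0.08,0,0],"twist":0,"hand":30}]'
```

```text
clock: 47.6
tcp_pos: [0.5546, 0.0735, 0.0271]
tcp_rot: [3.141, -0.0, 1.619]
contact_force: [-3.6, -2.0, 5.4]
gripper_width: 0.0399
grasp_force: 20.0
clock: 48.1
tcp_pos: [0.5545, 0.0755, 0.0271]
tcp_rot: [3.141, 0.001, 1.618]
contact_force: [-3.2, -4.8, 7.0]
gripper_width: 0.0401
grasp_force: 20.0
```

```bash
python3 -m crank '[{"dp":[0.02,0,0],"twist":0,"hand":30},{"dp":[0.04,0,0],"twist":0,"hand":30},{"dp":[0.05,0,0],"twist":0,"hand":30},{"dp":[0.05,0,0],"twist":0,"hand":30},{"dp":[0.05,0,0],"twist":0,"hand":30}]'
```

```text
clock: 48.6
tcp_pos: [0.5545, 0.0755, 0.0271]
tcp_rot: [-3.142, 0.004, 1.617]
contact_force: [-3.2, -9.9, 8.8]
gripper_width: 0.04
grasp_force: 20.0
```

```bash
python3 -m crank '[{"dp":[-0.05,0,0],"twist":0,"hand":30},{"dp":[-0.05,0,0],"twist":0,"hand":60},{"dp":[-0.05,0,0],"twist":0,"hand":80},{"dp":[-0.05,0,0],"twist":0,"hand":80},{"dp":[-0.05,0,0],"twist":0,"hand":80},{"dp":[-0.05,0,-0.5],"twist":0,"hand":80},{"dp":[-0.05,0,-1.2],"twist":0,"hand":80},{"dp":[-0.6,0,-2.2],"twist":0,"hand":80},{"dp":[-1.4,0,-3.4],"twist":0,"hand":80},{"dp":[-2.2,0,-4.6],"twist":0,"hand":80},{"dp":[-2.4,0,-5],"twist":0,"hand":80},{"dp":[-2.4,0,-5],"twist":0,"hand":80}]'; python3 -m crank '[{"dp":[0,0,0],"twist":0,"hand":80},{"dp":[0,0,0],"twist":0,"hand":80},{"dp":[0,0,0],"twist":0,"hand":80}]'
python3 - <<'E'
from h import *
snap("scene","s9");snap("wrist","w14")
E
```

```text
clock: 49.8
tcp_pos: [0.561, -0.02, 0.2312]
tcp_rot: [3.135, 0.002, 1.615]
contact_force: [-0.6, 0.1, 0.2]
gripper_width: 0.0801
grasp_force: 0.0
clock: 50.1
tcp_pos: [0.5582, -0.0163, 0.2259]
tcp_rot: [-3.14, -0.001, 1.621]
contact_force: [0.1, -0.4, -0.2]
gripper_width: 0.0799
grasp_force: 0.0
```

View pics/w14.png

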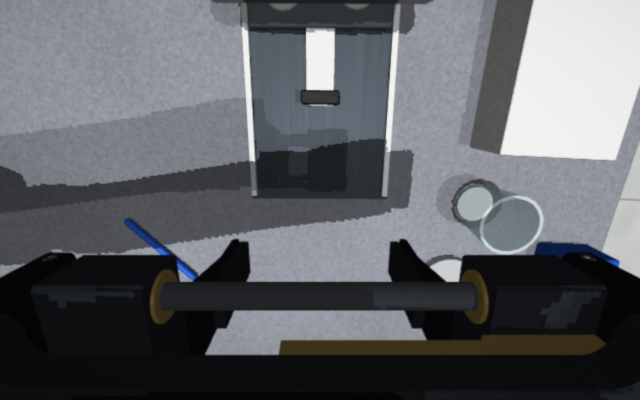

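View pics/s9.png

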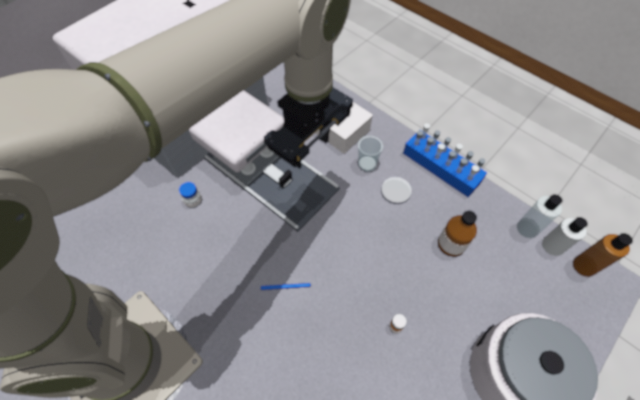

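The carriage is home under the head: the tab is at wrist (320,97) and the sleeve flanges just show at row 5. The vial (399,322), pen, dish, beaker, flask and jar (189,192) are where they were, and the robot touches nothing, so I'm handing in.

```bash
python3 -c "
from bench import env
print(env.finish_job())"
```

```text
the job is handed in; nothing more can be done
None
```

The job is handed in: all four sleeves are seated on their own spigots, the carriage is fully home against its stop and released, and nothing else on the bench appears to have moved; no verdict came back.

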